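# Reverse the wastegate lever on the actuator stand and clear the parts cups

## Robot

A 7-joint arm with a two-finger parallel gripper is mounted at the origin on the work surface. World frame = base frame: x ahead of the robot, y to its left, z up, the work surface at z = 0. Lengths are in m, angles in rad, forces in N, time in s.
With the tool pointing down it reaches from about 0.425 to 0.95 m from the base axis. Payload 4.7 kg.
Tool frame: the origin (TCP) lies on the centre line of the jaws, within the pads' length; the fingertips stand robot.nose_length ahead of it and the grasp point (between the pads) lies 8 mm behind it (robot.nose_length is the distance from the TCP to the fingertips, in m); z points along the fingers, y is the line along which they close (so a half turn about z gives the same grasp; the last joint's range is limited). The gripper opens to 85 mm and grips with 20 to 120 N. Pads are 22 mm wide; open, the fingers measure 114 mm over their backs; the gripper's body (76 mm by 85 mm) begins 54 mm behind the grasp point. The pads swing forward as they close: fully open they stand 13 mm farther back than shut.
Start: joints at [1.269, 0.469, -0.049, 1.532, 0.024, 1.141, -0.082], TCP at [0.182, -0.65, 0.242] pointing down, gripper open.
Joint ranges: [-2.59, 2.59], [-0.33, 1.99], [-1.39, 1.29], [0.1, 2.45], [-1.04, 4.18], [0.21, 1.99], [-2.66, 2.66]. Speed limits (rad/s): [2.57, 2.57, 3.14, 3.14, 3.14, 3.14, 3.14].

## Interface

Orientations are given as [roll, pitch, yaw] about the fixed x, y, z axes, in that order (R = Rz(yaw) Ry(pitch) Rx(roll)).
In Python, from plant import robot gives the robot as it stands. Calls block until the motion is done:
- robot.goto(position, orientation): joint-space move of the TCP to a pose.
- robot.move_straight(position, vel=0.15, attitude=None, contact_N=None): straight line of the TCP; attitude=None keeps the orientation; vel is the mean speed in m/s. With contact_N (N) it stops when the force on the tool has changed by that much, and returns True; else False.
- robot.move_joints(angles): joint-space move.
- robot.grip(opening, strength=None): opening from 0.0 (shut) to 1.0 (fully open); strength is the grip in N (None keeps the last); returns when the fingers have stopped.
- robot.sleep(seconds).
- robot.inverse_kinematics(position, orientation): joint angles nearest the present ones, or None.
- robot.sense(): the state.
- robot.grab_frame(name): name is "scene" or "top"; returns a dict with "image" (400x640x3 uint8, red, green, blue), "range_z" (400x640 float32, m along the optical axis (not along the pixel's ray), 0 where there is no reading), "fx", "fy", "cx", "cy" (pixels), "R" (3x3) and "t" (3): a world point X has camera coordinates R X + t. Camera axes: x right, y down, z forward; pixel columns grow to the right and rows downward; lengths in m; the calibration is good to about 2 mm. A picture is of the moment at which its call begins.
A pose or a line that the arm cannot do raises robot.IKError and nothing moves.
- robot.close_job(): hands the job in; it is judged then, once.
The state is a dict: "t": time; "joint_pos": joint angles; "joint_velocities": joint speeds; "effort": joint torques, N m; "tcp_pos": TCP position; "tcp_rot": TCP orientation; "wrist_force": force on the tool from outside, world axes, zero at the start; "torque": the same for the moment, N m; "opening": opening from 0.0 (shut) to 1.0 (fully open); "gripper_force": force on a finger pad.
Only numpy, scipy, OpenCV 4.12 (cv2) and the standard library are available. Lean on these libraries where they do the work, as an engineer would, in place of code of your own. Each camera call takes 0.05 s, during which the arm holds its last target. There are 200 camera calls.

## Task

The lever on the turbo actuator test stand has been fitted the wrong way round: pull the console's vacuum knob fully out, then lift the lever right off its pivot pin, turn it end for end and refit it fully down on the pin between its guides, with its forked arm pointing to the round actuator can, and after that push the knob fully home again. So that the bench is clear for the test, also nest all the steel parts cups that are there upright inside one another in order of size, the largest standing in the black circle drawn on the bench (before, between or after the other steps). Leave the other turbo parts where they lie.

Things in the scene. Friction and masses are not known exactly. Their poses are not given: they have to be found in the camera images.
- stand: Actuator test stand, fixed: aluminium plate 176 x 84 x 12 mm. Origin on the bench (z=0) straight below the axis of its upright brass pivot pin; z up; x runs along the plate from the pin to the round actuator can. The lever seats on a round boss, 30 mm across, top 18 mm above the bench.
- pin_tip (a point): Centre of the top of the brass pivot pin, 42 mm above the bench. The pin is 10 mm thick and rises 24 mm from its seat; the last 8 mm taper to 3.6 mm across.
- guide_far (a point): Middle of the slot between the two upright guide cheeks on the can's side, at their top, 51 mm above the bench, 37 mm from the pin along the stand's x. The cheeks are 10 mm long along x, the slot 25 mm wide. A like pair stands at -37 mm. A seated lever lies in both slots: it must be lifted with its underside above 51 mm before it can be turned.
- can_top (a point): Top of the round steel actuator can on the stand, 57 mm above the bench, 97 mm along the stand's x from the pin; the can is 54 mm across at its flange, with a thin brass nipple up to 69 mm.
- lever: Dark steel lever, 160 g, loose. Origin: centre of the underside of its hub, on the hole's axis; z up. Hub: round boss 30 mm across, 44 mm tall, 14 mm hole right through; grip it across its sides from above. Two arms 14 mm wide, 10 mm thick at its bottom: long forked arm along +x (to 63 mm), short arm with a round weight, 19 mm across, along -x (to 56 mm). Starts on the pin, fork away from the can.
- fork_end (a point): Tip of the lever's forked arm, 63 mm along the lever's +x, 5 mm above its underside.
- circle: Black circle drawn flat on the bench, 160 mm across (no thickness to speak of). Origin: its centre, at bench height. The nest of cups must stand in it.
- console: Vacuum console, a fixed grey box 100 deep x 120 wide x 72 mm high, a gauge and a brass nipple on top (to 88 mm). Origin on the bench straight below the middle of the knob's head when home; x points from the knob into the box (front face 24 mm along +x), z up. The knob pulls out along -x.
- knob_grip (a point): Middle of the black knob's round head (28 mm across, 20 mm long, axis level along the console's x), 46 mm above the bench; moves with the knob. It can be pinched from above across its sides (along the console's y).
- vac_knob (a joint): How far the pull-knob is out, in m: 0 fully home, 0.022 fully out at its detent (a hard stop). Friction of about 3 N keeps it where it is left; no spring.
- cup_s: Open round steel parts cup, the smallest of the graded set of four (may be absent): outer diameter 56 mm at the rim, 50 mm at the foot, 58 mm high, wall 4 mm, floor 4 mm thick, 70 g nominal. Origin: centre of its underside, z up. Pick it by pinching the wall at the rim from above, one finger inside. Nested, it stands on the next larger cup's floor, its rim higher.
- cup_m: Open round steel parts cup, the second smallest of the graded set of four (may be absent): outer diameter 82 mm at the rim, 76 mm at the foot, 52 mm high, wall 4 mm, floor 4 mm thick, 100 g nominal. Origin: centre of its underside, z up. Pick it by pinching the wall at the rim from above, one finger inside. Nested, it stands on the next larger cup's floor, its rim higher.
- cup_l: Open round steel parts cup, the second largest of the graded set of four (may be absent): outer diameter 108 mm at the rim, 102 mm at the foot, 46 mm high, wall 4 mm, floor 4 mm thick, 130 g nominal. Origin: centre of its underside, z up. Pick it by pinching the wall at the rim from above, one finger inside. Nested, it stands on the next larger cup's floor, its rim higher.
- cup_xl: Open round steel parts cup, the largest of the graded set of four (may be absent): outer diameter 134 mm at the rim, 128 mm at the foot, 40 mm high, wall 4 mm, floor 4 mm thick, 160 g nominal. Origin: centre of its underside, z up. Pick it by pinching the wall at the rim from above, one finger inside. Nested, it stands on the next larger cup's floor, its rim higher.
- turbine_wheel: Turbine wheel, dark steel, 60 mm across, 42 mm high; a bystander. Origin under its centre.
- backplate: Flat aluminium ring, 96 mm across, 9 mm high; a bystander. Origin under its centre.
- compressor_housing: Snail-shaped aluminium compressor housing, about 150 mm across, 62 mm high, 1.2 kg; a bystander. Origin under its centre.
Mind the look-alikes: they are no part of the job. Leave any purple or red look-alike of the cup_m alone.

How it is judged:
By the outcome, as a careful person would: the job done as asked, in the order asked, and still so for the second after the job is handed in, with the robot touching nothing.
Of cup_s, cup_m, cup_l, cup_xl only 3 to 4 are there at a start; the rules pass over those that are not, and their reading is None.
At some moment in a run one of cup_s, cup_m, cup_l, cup_xl may be knocked a few centimetres aside while the robot is not near it.
It also fails if it takes over 210 s, if anything falls off the work surface, if the arm or the gripper's body presses on something with over 40 N, if the wrist force passes 120 N, or if a joint passes its speed limit or range.

## Working session

There is one attempt and no reset: what is moved stays moved. The work goes in short steps, each a Python script; the robot and the scene stay as the last script left them, time stands still between calls to the robot, and variables do not carry over. Pictures are saved under pics/ and viewed, at most 14 in all, crops included, and the job is handed in when it is done.

```bash
ls; mkdir -p pics; python3 - <<'E'
from plant import robot
import cv2,numpy as np
print(robot.sense(),robot.nose_length)
for n in("scene","top"):
    f=robot.grab_frame(n); cv2.imwrite(f"pics/{n}0.png",f["image"][:,:,::-1]); np.savez(f"{n}0.npz",**f)
    print(n,f["fx"],f["cx"],f["cy"],np.round(f["R"],3).tolist(),f["t"])
E
```

```text
pics
{'t': 0.0, 'joint_pos': array([ 1.26907885,  0.46941921, -0.04857593,  1.53370258,  0.02408758,
        1.14099013, -0.08227909]), 'joint_velocities': array([-1.39148372e-03,  7.39445087e-04,  9.74058334e-04,  7.16229320e-04,
        2.31276882e-03,  6.39450603e-04,  8.83871748e-06]), 'effort': array([-8.49130229e-04, -5.10310936e+01, -4.68611741e-02, -2.37708592e+01,
        1.07047748e-02,  7.56835914e-03, -1.55870248e-05]), 'tcp_pos': array([ 0.18172674, -0.6494902 ,  0.24127266]), 'tcp_rot': array([-3.13965968e+00,  6.86781614e-05,  2.72848119e-01]), 'wrist_force': array([ 0.72382323, -0.50952303,  0.87294268]), 'torque': array([-0.0280705 ,  0.01853351,  0.02840762]), 'gripper_force': 0.0, 'opening': 0.9977541620982174} 0.011
scene 478.1060087352743 318.8914655057486 196.4931978068647 [[0.453, 0.891, 0.021], [0.594, -0.284, -0.752], [-0.665, 0.353, -0.659]] [-0.24971751 -0.28697605  1.91103843]
top 369.33326201552967 320.29012679005774 196.93411910356187 [[-0.003, -1.0, 0.021], [-0.995, 0.001, -0.099], [0.099, -0.022, -0.995]] [-0.01002852  0.54075669  1.12094806]
```

View pics/scene0.png

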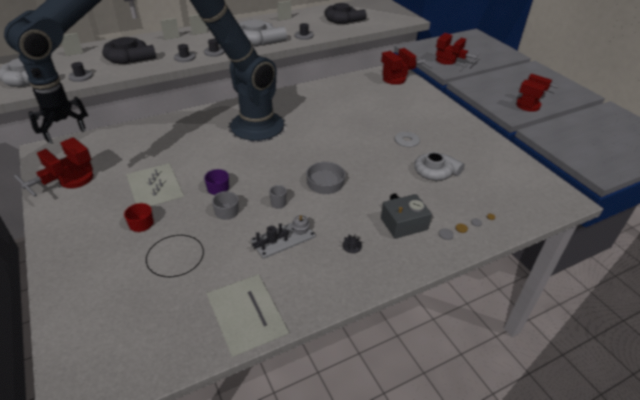

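View pics/top0.png

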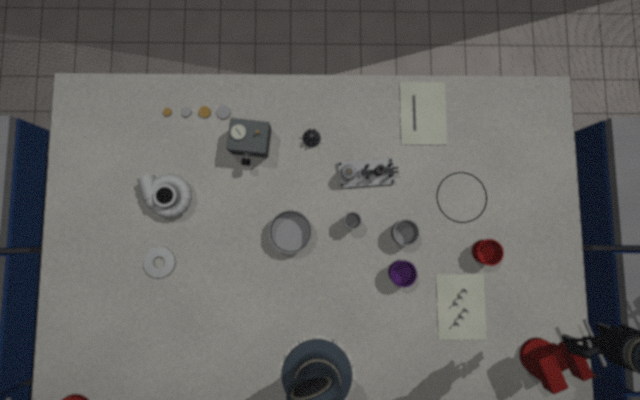

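```bash
cat > h.py <<'E'
import numpy as np,cv2
def cloud(f):
    z=f["range_z"]; v,u=np.indices(z.shape)
    c=np.stack([(u-f["cx"])/f["fx"]*z,(v-f["cy"])/f["fy"]*z,z],-1)
    w=(c-f["t"])@f["R"]; w[z==0]=np.nan; return w
def pix(f,u,v,h):
    r=np.array([(u-f["cx"])/f["fx"],(v-f["cy"])/f["fy"],1])@f["R"]; o=-f["t"]@f["R"]
    return o+r*(h-o[2])/r[2]
def proj(f,X):
    c=f["R"]@np.array(X)+f["t"]; return c[0]/c[2]*f["fx"]+f["cx"],c[1]/c[2]*f["fy"]+f["cy"]
E
python3 - <<'E'
from h import *
f=dict(np.load("top0.npz")); w=cloud(f)
np.set_printoptions(precision=4,suppress=True)
for n,u,v,r in (("big",291,233,30),("s",353,220,14),("m",404,234,20),("purple",402,273,18),("red",488,252,20),("stand",366,172,40),("con",248,142,35)):
    p=w[v-r:v+r,u-r:u+r].reshape(-1,3); p=p[p[:,2]>.012]
    top=np.nanpercentile(p[:,2],97); q=p[p[:,2]>top-.012]
    (cx,cy),R=cv2.minEnclosingCircle(q[:,:2].astype(np.float32))
    print(n,len(p),"top",top,"n",len(q),"c",cx,cy,"R",R,"reach",np.hypot(cx,cy), "mean",q.mean(0))
print(pix(f,462,197,0),w[197,462], w[300,200])
im=f["image"][:,:,::-1]
a=cv2.resize(im[150:195,325:410],None,fx=9,fy=9,interpolation=cv2.INTER_CUBIC)
cv2.imwrite("pics/stand.png",cv2.convertScaleAbs(a,alpha=1.6))
b=cv2.resize(im[110:180,210:290],None,fx=8,fy=8,interpolation=cv2.INTER_CUBIC)
cv2.imwrite("pics/con.png",cv2.convertScaleAbs(b,alpha=1.6))
E
```

```text
big 300 top 0.04236604897744366 n 203 c 0.43621718883514404 0.08174057304859161 R 0.06664710491895676 reach 0.44380959556722954 mean [0.4383 0.0858 0.038 ]
s 128 top 0.06040268340406694 n 81 c 0.4685993790626526 -0.10835179686546326 R 0.027555761858820915 reach 0.4809630858411882 mean [ 0.4696 -0.11    0.0554]
m 246 top 0.053019227957669286 n 134 c 0.4332033097743988 -0.27108386158943176 R 0.040969621390104294 reach 0.5110299087272016 mean [ 0.4332 -0.2734  0.0488]
purple 270 top 0.05301501186394944 n 152 c 0.30860286951065063 -0.25941312313079834 R 0.04108170047402382 reach 0.4031512117341115 mean [ 0.3075 -0.2625  0.0487]
red 382 top 0.052405413595152314 n 165 c 0.37172603607177734 -0.5252624154090881 R 0.04172564670443535 reach 0.6434911428567031 mean [ 0.3719 -0.5273  0.0483]
stand 813 top 0.06221652055905271 n 190 c 0.5724417567253113 -0.16406048834323883 R 0.10091768205165863 reach 0.5954875386422309 mean [ 0.6164 -0.1387  0.057 ]
con 1564 top 0.08004630113577019 n 1196 c 0.7258607745170593 0.20905275642871857 R 0.07457748800516129 reach 0.7553654208083332 mean [0.7253 0.209  0.0727]
[ 0.5426 -0.4666  0.    ] [ 0.5423 -0.4653  0.0031] [0.2259 0.3584 0.0023]
```

View pics/stand.png

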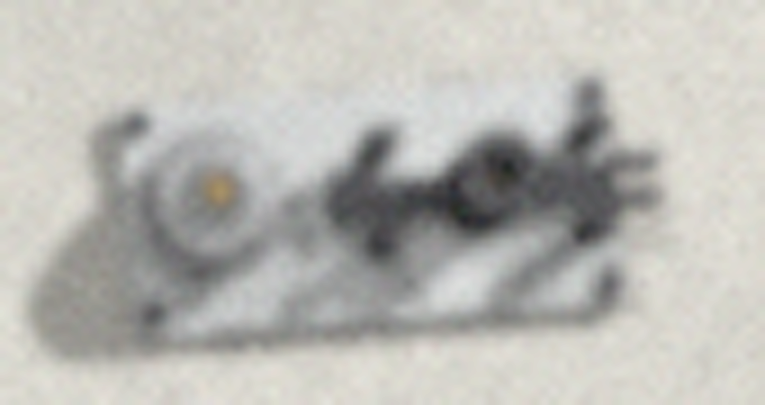

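View pics/con.png

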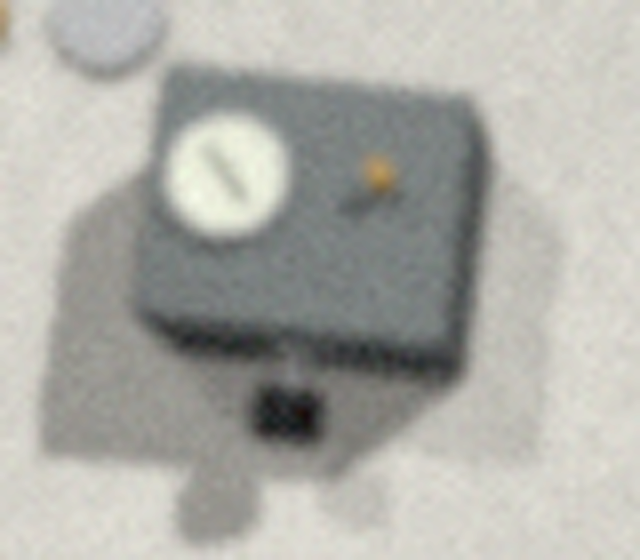

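```bash
python3 - <<'E'
from h import *
from scipy.optimize import least_squares
np.set_printoptions(precision=4,suppress=True)
f=dict(np.load("top0.npz")); w=cloud(f)
P=lambda x,y,h:pix(f,(x+.5)/9-.5+325,(y+.5)/9-.5+150,h)
Q=lambda x,y,h:pix(f,(x+.5)/8-.5+210,(y+.5)/8-.5+110,h)
nip=P(218,188,.069); print("nip",nip)
for c in((492,178),(505,168)): hub=P(*c,.062); print("hub",hub,np.hypot(*(nip-hub)[:2]),np.degrees(np.arctan2(*(nip-hub)[1::-1])))
a,b=P(150,345,.003),P(595,318,.003); print("edge yaw",np.degrees(np.arctan2(*(a-b)[1::-1])),np.linalg.norm(a-b))
a,b=P(345,172,.028),P(652,175,.028);print(a,b)
p=w[150:195,325:410].reshape(-1,3); q=p[p[:,2]>.056]
print(q[np.argsort(q[:,1])])
c=w[110:180,210:290].reshape(-1,3); c=c[(c[:,2]>.065)&(c[:,2]<.082)]
print(cv2.minAreaRect(c[:,:2].astype(np.float32)), "box corners", [Q(*k,.072)for k in((175,65),(478,97),(140,310),(460,372))])
print("knob",Q(287,405,.058),Q(287,412,.05)); k=w[155:168,238:254].reshape(-1,3);k=k[(k[:,2]>.05)&(k[:,2]<.064)];print(k)
E
```

```text
nip [ 0.6168 -0.0967  0.069 ]
hub [ 0.6215 -0.1904  0.062 ] 0.09375656514759738 92.84780174525523
hub [ 0.6249 -0.1948  0.062 ] 0.09845687369375251 94.71159314035079
edge yaw 93.44774130251425 0.15866042084300505
[ 0.6296 -0.1452  0.028 ] [ 0.6285 -0.2527  0.028 ]
[[ 0.6266 -0.2093  0.0562]
 [ 0.623  -0.2086  0.0595]
 [ 0.6288 -0.2083  0.0615]
 [ 0.6193 -0.2078  0.0627]
 [ 0.6321 -0.2055  0.0605]
 [ 0.6225 -0.205   0.0619]
 [ 0.6346 -0.205   0.0633]
 [ 0.6285 -0.2049  0.0629]
 [ 0.6163 -0.2048  0.0621]
 [ 0.6193 -0.2048  0.0628]
 [ 0.6253 -0.2047  0.0637]
 [ 0.6232 -0.2026  0.0583]
 [ 0.632  -0.2024  0.0607]
 [ 0.6349 -0.2022  0.0618]
 [ 0.6287 -0.2021  0.0618]
 [ 0.6134 -0.2019  0.0612]
 [ 0.6255 -0.2018  0.0628]
 [ 0.6194 -0.2018  0.0623]
 [ 0.6163 -0.2017  0.0626]
 [ 0.6359 -0.2002  0.0566]
 [ 0.6387 -0.1999  0.0582]
 [ 0.6321 -0.1994  0.0603]
 [ 0.6104 -0.1988  0.061 ]
 [ 0.6192 -0.1986  0.0631]
 [ 0.6131 -0.1985  0.0629]
 [ 0.6353 -0.1965  0.0595]
 [ 0.6381 -0.1962  0.0615]
 [ 0.6319 -0.1961  0.0613]
 [ 0.6166 -0.1959  0.0607]
 [ 0.61   -0.1954  0.063 ]
 [ 0.613  -0.1953  0.0637
[... 2655 characters left out ...]
84]
 [0.6507 0.2088 0.0587]
 [0.6516 0.2066 0.0539]
 [0.6481 0.2274 0.056 ]
 [0.6477 0.224  0.058 ]
 [0.6476 0.2209 0.0583]
 [0.6475 0.2177 0.0592]
 [0.6479 0.215  0.0572]
 [0.6479 0.212  0.0572]
 [0.6485 0.2095 0.0542]
 [0.6484 0.2064 0.0546]
 [0.6445 0.2268 0.0586]
 [0.645  0.2243 0.0561]
 [0.6445 0.2208 0.0585]
 [0.6441 0.2174 0.0605]
 [0.6444 0.2146 0.0592]
 [0.6447 0.2118 0.0578]
 [0.6451 0.2092 0.0557]
 [0.6458 0.2068 0.052 ]
 [0.6418 0.2271 0.0567]
 [0.6421 0.2244 0.0549]
 [0.6417 0.221  0.0573]
 [0.6418 0.2181 0.0566]
 [0.6413 0.2145 0.0595]
 [0.6414 0.2117 0.0585]
 [0.6422 0.2093 0.0546]
 [0.6427 0.2068 0.0519]
 [0.6397 0.219  0.0514]
 [0.6399 0.2131 0.0504]
 [0.6394 0.2095 0.0533]]
```

```bash
cat >> h.py <<'E'
from plant import robot
D=np.radians
def down(yaw): return [np.pi,0,D(yaw)]
def st(msg=""):
    s=robot.sense(); print(msg,"t%.1f"%s["t"],np.round(s["tcp_pos"],4),"yaw%.1f"%np.degrees(s["tcp_rot"][2]),"F",np.round(s["wrist_force"],1),"op%.3f"%s["opening"],"gf%.1f"%s["gripper_force"],"j7 %.2f"%s["joint_pos"][6])
def over(x,y,z,yaw):
    robot.goto([x,y,z],down(yaw)); st("over")
E
python3 - <<'E'
from h import *
yaw=-6; ax=np.array([np.cos(D(yaw)),np.sin(D(yaw)),0])
k=np.array([.6505,.217,.040])
p=robot.sense()["tcp_pos"]; 
over(.6,-.3,.3,-6)
over(k[0],k[1],.16,yaw)
print(robot.move_straight(k,contact_N=15)); st()
robot.grip(0.0,40); st("grip")
print(robot.move_straight(k-ax*.026,vel=.03,contact_N=18)); st("pulled")
E
```

```text
over t2.1 [ 0.5992 -0.3016  0.2998] yaw-6.1 F [-0.3 -0.5  0.4] op0.999 gf0.0 j7 -1.34
over t4.0 [0.6514 0.215  0.1603] yaw-6.2 F [-0.1  0.   0. ] op1.003 gf0.0 j7 -2.23
False
 t5.0 [0.6513 0.2174 0.0411] yaw-6.0 F [0.5 1.  0.1] op1.002 gf0.0 j7 -2.27
grip t5.5 [0.6507 0.2171 0.0406] yaw-6.0 F [-1.  -0.3  3.3] op0.313 gf39.2 j7 -2.27
True
pulled t6.3 [0.6317 0.2192 0.0406] yaw-6.0 F [ 0.4 -0.1  2.5] op0.313 gf40.5 j7 -2.30
```

```bash
python3 - <<'E'
from h import *
yaw=-6; ax=np.array([np.cos(D(yaw)),np.sin(D(yaw)),0])
k=np.array([.6505,.217,.040])
print(robot.move_straight(k-ax*.030,vel=.02,contact_N=30)); st("pulled")
f=robot.grab_frame("top"); w=cloud(f)
print(proj(f,[.629,.219,.058]))
robot.grip(1.0); p=robot.sense()["tcp_pos"]; robot.move_straight([*p[:2],.17]); st()
f=robot.grab_frame("top"); w=cloud(f);k=w[150:175,235:258].reshape(-1,3);k=k[(k[:,2]>.048)&(k[:,2]<.064)&(k[:,0]<.665)]
print(np.nanpercentile(k,[3,50,97],axis=0))
im=f["image"][:,:,::-1]; cv2.imwrite("pics/con1.png",cv2.convertScaleAbs(cv2.resize(im[110:180,210:290],None,fx=8,fy=8,interpolation=cv2.INTER_CUBIC),alpha=1.6))
E
```

```text
True
pulled t6.8 [0.6318 0.2192 0.0406] yaw-6.1 F [0.8 0.5 1.4] op0.311 gf41.9 j7 -2.31
(np.float64(244.5353674254527), np.float64(167.07299682877314))
 t8.5 [0.6316 0.2187 0.1688] yaw-6.2 F [-0.7 -0.5 -0.3] op0.999 gf0.0 j7 -2.25
[nan nan nan]
  return np.nanmean(a, axis, out=out, keepdims=keepdims)
```

View pics/con1.png

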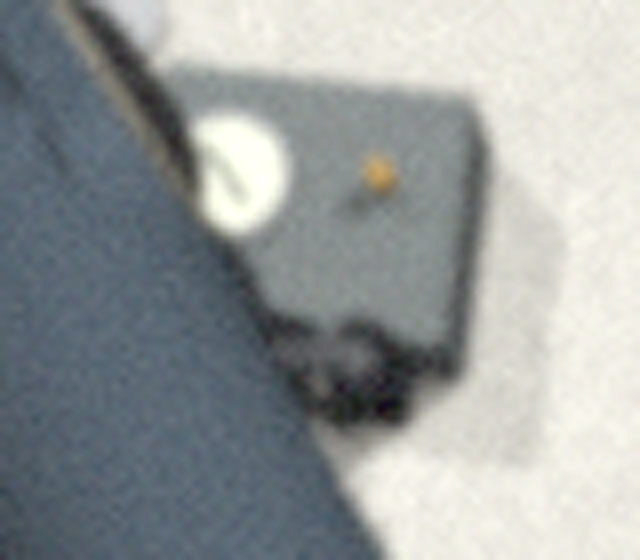

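The arm hides the knob; I'll check it with the arm over the stand.

```bash
python3 - <<'E'
from h import *
over(.6245,-.195,.20,-86)
f=robot.grab_frame("top"); w=cloud(f);k=w[150:178,232:260].reshape(-1,3);k=k[(k[:,2]>.05)&(k[:,2]<.066)&(k[:,0]<.662)]
print(np.nanpercentile(k,[2,50,98],axis=0),len(k))
im=f["image"][:,:,::-1]; cv2.imwrite("pics/con2.png",cv2.convertScaleAbs(cv2.resize(im[110:250,210:410],None,fx=4,fy=4,interpolation=cv2.INTER_CUBIC),alpha=1.6))
s=robot.sense()["joint_pos"];print(s)
q=robot.inverse_kinematics([.6245,-.195,.2],down(94));print(q)
E
```

```text
over t10.1 [ 0.625  -0.1929  0.1994] yaw-85.8 F [-0.4  0.   1.1] op1.000 gf0.0 j7 -2.59
[[0.62052445 0.20672684 0.05048996]
 [0.63220637 0.21670498 0.05593781]
 [0.65461389 0.23068158 0.06045567]] 62
[-0.13001514  0.50830008  0.52399964  1.6572814  -0.28516597  1.05386368
 -2.58689606]
[-0.12906984  0.50782653  0.52667471  1.65724339 -0.28502247  1.05381965
 -2.58694137]
```

View pics/con2.png

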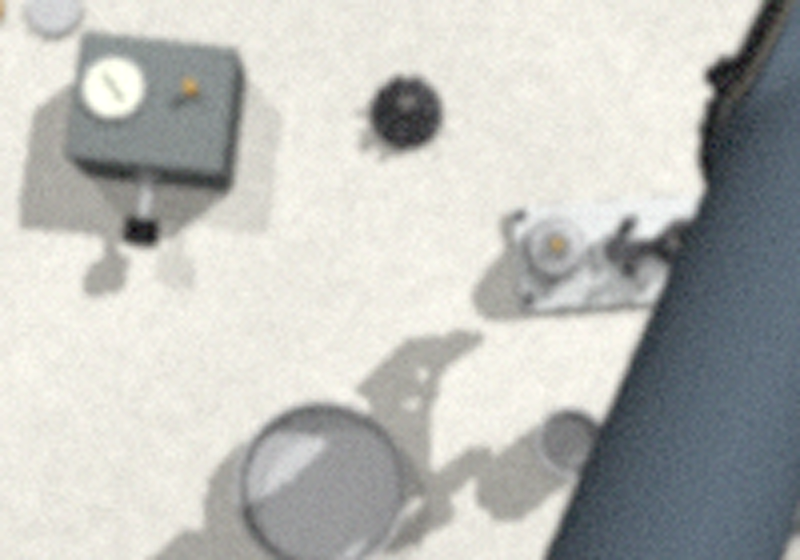

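```bash
python3 - <<'E'
from h import *
x,y=.6245,-.195
robot.goto([x,y,.12],down(-80)); robot.sleep(.3); st()
print(robot.move_straight([x,y,.044],vel=.06,contact_N=12)); robot.sleep(.3); st()
robot.grip(0.0,60); robot.sleep(.3); st("grip")
p=robot.sense()["tcp_pos"]
print(robot.move_straight([x,y,.102],vel=.05,contact_N=25)); robot.sleep(.3); st("lift")
E
```

```text
t10.9 [ 0.6256 -0.1953  0.1219] yaw-80.0 F [ 0.5 -1.  -0.1] op1.005 gf0.0 j7 -2.46
False
 t12.6 [ 0.6246 -0.195   0.0442] yaw-80.0 F [ 0.3 -0.4 -0.3] op1.004 gf0.0 j7 -2.41
grip t13.4 [ 0.6247 -0.1952  0.0443] yaw-80.0 F [-0.4 -0.3  3.7] op0.338 gf59.5 j7 -2.41
False
lift t15.0 [ 0.6244 -0.195   0.1018] yaw-80.0 F [-0.5  0.6 -0.9] op0.336 gf59.2 j7 -2.44
```

```bash
python3 - <<'E'
from h import *
x,y=.6245,-.195
for yw in(-20,40,100): robot.goto([x,y,.102],down(yw))
robot.sleep(.4); st("turned")
f=robot.grab_frame("scene"); u,v=map(int,proj(f,[x,y,.06])); print(u,v,f["t"])
im=f["image"][:,:,::-1]; cv2.imwrite("pics/lev1.png",cv2.convertScaleAbs(cv2.resize(im[v-45:v+35,u-60:u+60],None,fx=6,fy=6,interpolation=cv2.INTER_CUBIC),alpha=1.6))
E
```

```text
turned t18.0 [ 0.6245 -0.1949  0.102 ] yaw100.0 F [ 0.3 -0.2 -2.5] op0.333 gf59.2 j7 0.20
270 229 [-0.24971751 -0.28697605  1.91103843]
```

View pics/lev1.png

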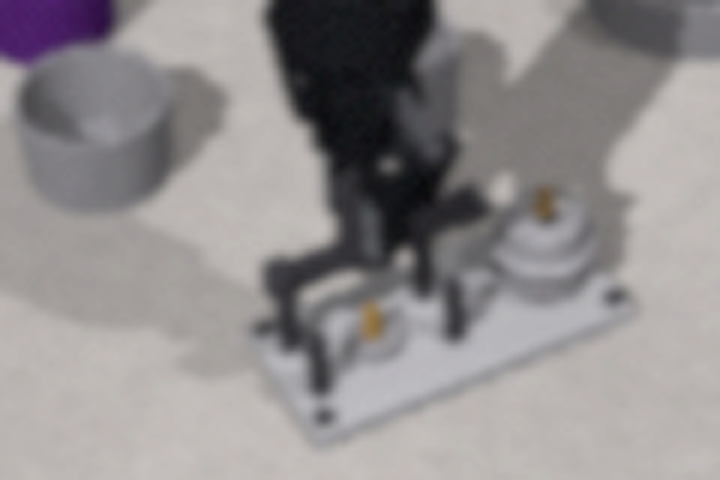

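The lever is turned: its weight is at left (280,275), the fork toward the can, and the pin tip at (372,303). I'll check the pin position and lower it.

```bash
python3 - <<'E'
from h import *
x,y=.6245,-.195
f=dict(np.load("scene0.npz")); print(pix(f,210+(372+.5)/6-.5,184+(303+.5)/6-.5,.042))
r=robot.move_straight([x,y,.070],vel=.04,contact_N=8); robot.sleep(.2); st(f"a {r}")
if not r:
    r=robot.move_straight([x,y,.0435],vel=.03,contact_N=10); robot.sleep(.3); st(f"b {r}")
E
```

```text
[ 0.62764279 -0.19459889  0.042     ]
a False t19.2 [ 0.6247 -0.195   0.0704] yaw100.0 F [ 0.3 -0.9 -1.9] op0.335 gf59.2 j7 0.19
b True t20.3 [ 0.6241 -0.1948  0.0442] yaw100.0 F [ 0.1 -0.2  5.5] op0.338 gf60.0 j7 0.18
```

```bash
python3 - <<'E'
from h import *
robot.grip(1.0); x,y=robot.sense()["tcp_pos"][:2]
robot.move_straight([x,y,.13],vel=.1); st("up")
yaw=-6; ax=np.array([np.cos(D(yaw)),np.sin(D(yaw)),0])
k=np.array([.6300,.219,.040])
over(k[0],k[1],.14,yaw)
f=robot.grab_frame("top"); u,v=map(int,proj(f,[.62,-.17,.03])); im=f["image"][:,:,::-1]
cv2.imwrite("pics/lev2.png",cv2.convertScaleAbs(cv2.resize(im[v-40:v+80,u-60:u+80],None,fx=5,fy=5,interpolation=cv2.INTER_CUBIC),alpha=1.6)); np.savez("lev2.npz",**f); print(u,v)
E
```

```text
up t21.9 [ 0.6223 -0.1947  0.1292] yaw100.0 F [-0.3  0.5 -0.4] op1.000 gf0.0 j7 0.22
over t23.9 [0.6303 0.2179 0.1398] yaw-6.1 F [ 0.9 -0.5 -0.2] op1.000 gf0.0 j7 -2.06
370 171
```

View pics/lev2.png

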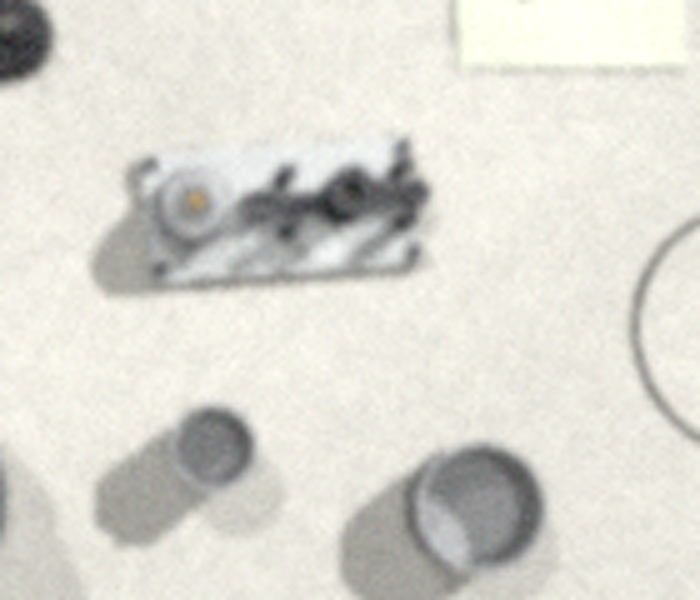

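Lever lies in both slots with the fork toward the can. Now the knob goes home.

```bash
python3 - <<'E'
from h import *
f=dict(np.load("lev2.npz")); w=cloud(f); q=w[150:195,325:410].reshape(-1,3); q=q[(q[:,2]>.055)&(q[:,1]<-.17)&(q[:,1]>-.22)]
print(len(q),q.min(0),q.max(0),np.median(q,0))
yaw=-6; ax=np.array([np.cos(D(yaw)),np.sin(D(yaw)),0])
k=np.array([.6300,.219,.040])
print(robot.move_straight(k,contact_N=15)); robot.grip(0,40); st("grip")
print(robot.move_straight(k+ax*.032,vel=.03,contact_N=30)); st("home")
robot.grip(1.0); p=robot.sense()["tcp_pos"]; robot.move_straight([*p[:2],.14]); st()
# clear of view: towards circle
over(.55,-.40,.25,0)
f=robot.grab_frame("top"); np.savez("c.npz",**f); w=cloud(f)
k=w[150:178,232:260].reshape(-1,3);k=k[(k[:,2]>.05)&(k[:,2]<.066)&(k[:,0]<.665)]
print("knob",np.nanpercentile(k,[2,50,98],axis=0),len(k))
c=w[110:180,210:290].reshape(-1,3); c=c[(c[:,2]>.065)&(c[:,2]<.082)];print(cv2.minAreaRect(c[:,:2].astype(np.float32)))
for n,u,v,r in (("big",291,233,34),("s",353,220,18)):
    p=w[v-r:v+r,u-r:u+r].reshape(-1,3); p=p[p[:,2]>.012]
    top=np.nanpercentile(p[:,2],97); q=p[p[:,2]>top-.012]
    print(n,top,len(q),cv2.minEnclosingCircle(q[:,:2].astype(np.float32)))
a=cv2.resize(f["image"][:,:,::-1][110:290,210:480],None,fx=2.9,fy=2.9,interpolation=cv2.INTER_CUBIC)
cv2.imwrite("pics/c1.png",cv2.convertScaleAbs(a,alpha=1.6))
E
```

```text
64 [ 0.61068192 -0.20874849  0.05540397] [ 0.63863491 -0.1803991   0.06581429] [ 0.62578265 -0.19385258  0.06084028]
False
grip t25.3 [0.6302 0.2193 0.0406] yaw-6.0 F [-0.4  0.1  4.5] op0.317 gf39.3 j7 -2.06
True
home t26.3 [0.652  0.2169 0.0406] yaw-6.0 F [-2.2 -1.3  5. ] op0.312 gf39.5 j7 -2.04
 t27.7 [0.651  0.2167 0.1391] yaw-5.9 F [ 0.3  0.9 -0.1] op1.001 gf0.0 j7 -2.04
over t30.0 [ 0.551  -0.3984  0.2496] yaw0.1 F [-0.4  0.4 -0.8] op1.000 gf0.0 j7 -0.92
knob [[0.64232816 0.2040695  0.05121084]
 [0.65134074 0.21549137 0.05686875]
 [0.66122455 0.22780776 0.0625218 ]] 55
((0.7258949875831604, 0.2094346135854721), (0.12032555043697357, 0.09951883554458618), 83.82140350341797)
big 0.042124180567694555 207 ((0.43642696738243103, 0.08188484609127045), 0.06667634099721909)
s 0.059490102671191564 79 ((0.46868038177490234, -0.10787685960531235), 0.027457144111394882)
```

View pics/c1.png

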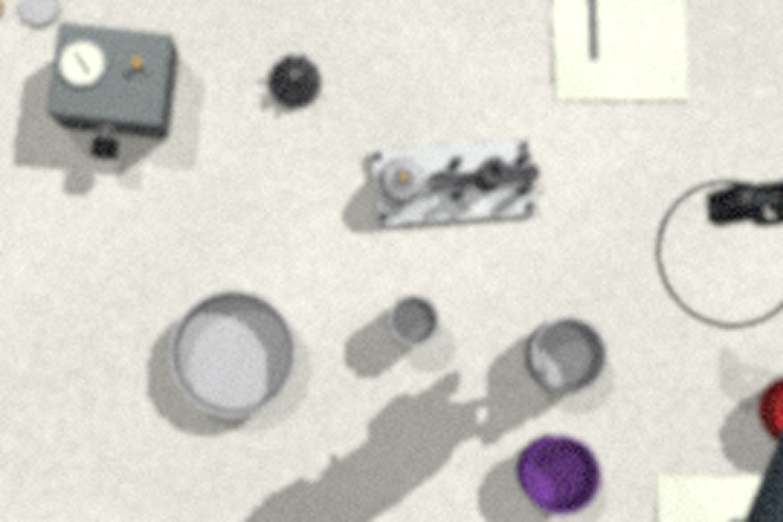

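```bash
cat >> h.py <<'E'
def find(w,u,v,r):
    p=w[v-r:v+r,u-r:u+r].reshape(-1,3); p=p[p[:,2]>.012]
    top=np.nanpercentile(p[:,2],97); q=p[p[:,2]>top-.012]
    c,R=cv2.minEnclosingCircle(q[:,:2].astype(np.float32)); return np.array(c),R,top
def pick(c,rad,z):
    x,y=c[0]+rad,c[1]
    robot.grip(.4,80); over(x,y,z+.10,90); robot.sleep(.3)
    print(robot.move_straight([x,y,z],vel=.08,contact_N=10)); st("down")
    robot.grip(0.0,80); robot.sleep(.2); st("grip")
    robot.move_straight([x,y,z+.11],vel=.1); st("lift")
def place(c,rad,z):
    x,y=c[0]+rad,c[1]
    robot.goto([x,y,z+.10],down(90)); robot.sleep(.4); st("above")
    print(robot.move_straight([x,y,z],vel=.05,contact_N=8)); robot.sleep(.3); st("low")
    robot.grip(.12); robot.sleep(.2)
    robot.move_straight([x,y,z+.09],vel=.1); st("off")
E
python3 - <<'E'
from h import *
f=dict(np.load("scene0.npz")); im=f["image"].astype(int)
m=(im.sum(2)<260); pts=np.array([pix(f,u,v,0)[:2] for v,u in np.argwhere(m) if 135<u<215 and 228<v<285],np.float32)
print("circle",len(pts),cv2.fitEllipse(pts), cv2.minEnclosingCircle(pts))
c=np.array([.4364,.0819])
pick(c,.065,.029)
E
```

```text
circle 322 ((0.5242348313331604, -0.4751517176628113), (0.1499944031238556, 0.24070324003696442), 116.26282501220703) ((0.5045245885848999, -0.48819154500961304), 0.12806014716625214)
over t32.4 [0.5023 0.0805 0.1292] yaw89.8 F [-0.  -0.5 -0.3] op0.399 gf0.0 j7 -0.38
False
down t34.1 [0.5018 0.082  0.0295] yaw90.0 F [-0.2 -0.1  0.5] op0.403 gf0.0 j7 -0.45
grip t34.7 [0.501  0.0808 0.0297] yaw90.0 F [-1.  -2.6  8.1] op0.035 gf75.5 j7 -0.45
lift t36.0 [0.5009 0.0818 0.1383] yaw90.0 F [-0.2  0.1 -1.5] op0.033 gf77.5 j7 -0.38
```

```bash
python3 - <<'E'
from h import *
f=dict(np.load("top0.npz")); im=f["image"].astype(int).sum(2)
sub=im[165:230,430:495]; m=sub<np.median(sub)-110
pts=np.array([pix(f,u+430,v+165,0)[:2] for v,u in np.argwhere(m)],np.float32); r=np.linalg.norm(pts-[.5426,-.4666],axis=1); pts=pts[(r>.065)&(r<.095)]
print("circle",len(pts),cv2.fitEllipse(pts)); C=cv2.fitEllipse(pts)[0]
assert np.hypot(C[0]-.5426,C[1]+.4666)<.006
place(C,.065,.030)
over(.65,-.15,.25,0) if False else over(.70,.0,.25,0)
f=robot.grab_frame("top"); np.savez("c2.npz",**f); w=cloud(f)
u,v=map(int,proj(f,[C[0],C[1],.03]));print("xl",find(w,u,v,30))
print("m",find(w,404,234,20)); print("s",find(w,353,220,16))
a=cv2.resize(f["image"][:,:,::-1][110:290,290:520],None,fx=3.3,fy=3.3,interpolation=cv2.INTER_CUBIC)
cv2.imwrite("pics/c2.png",cv2.convertScaleAbs(a,alpha=1.6))
E
```

```text
circle 120 ((0.5428476333618164, -0.4642794728279114), (0.15975657105445862, 0.15999379754066467), 149.7239227294922)
above t38.4 [ 0.608  -0.464   0.1301] yaw90.0 F [ 1.  -0.4 -1.5] op0.033 gf77.5 j7 0.54
False
low t40.8 [ 0.6091 -0.4645  0.0321] yaw90.0 F [1.3 0.8 6.4] op0.035 gf85.1 j7 0.52
off t42.3 [ 0.6073 -0.4639  0.119 ] yaw90.0 F [ 0.3  0.  -0.2] op0.120 gf0.0 j7 0.53
over t44.1 [ 0.6999 -0.0013  0.2496] yaw-0.1 F [ 0.5  0.5 -0.5] op0.113 gf0.0 j7 -1.55
xl (array([ 0.54711288, -0.45800588]), 0.0678463727235794, np.float64(0.041125700701176784))
m (array([ 0.43214178, -0.27093351]), 0.04123741015791893, np.float64(0.05284772342096724))
s (array([ 0.44509143, -0.02412814]), 0.020713092759251595, np.float64(0.6889438381799876))
```

View pics/c2.png

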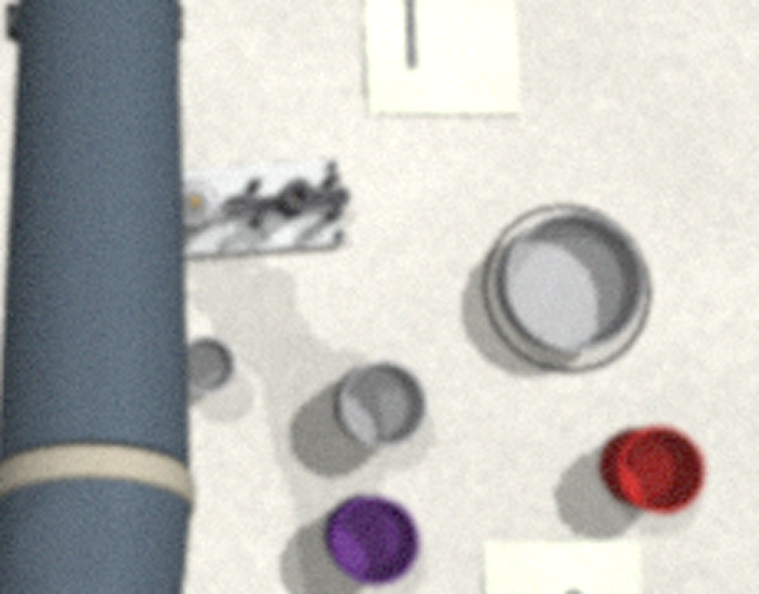

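XL stands inside the circle (centred at about (565,285), ring 484–650). Next cup_m.

```bash
python3 - <<'E'
from h import *
X=np.array([.546,-.460])
pick([.4326,-.271],.039,.049)
place(X,.039,.049+.0055)
over(.72,.10,.25,0)
f=robot.grab_frame("top"); np.savez("c3.npz",**f); w=cloud(f)
u,v=map(int,proj(f,[X[0],X[1],.03]))
p=w[v-30:v+30,u-30:u+30].reshape(-1,3); q=p[(p[:,2]>.0475)];print("m",len(q),cv2.minEnclosingCircle(q[:,:2].astype(np.float32)),np.nanmax(p[:,2]))
q=p[(p[:,2]>.03)&(p[:,2]<.045)];print("xl",cv2.minEnclosingCircle(q[:,:2].astype(np.float32)))
print("s",find(w,353,220,16))
a=cv2.resize(f["image"][:,:,::-1][130:290,320:520],None,fx=3.5,fy=3.5,interpolation=cv2.INTER_CUBIC)
cv2.imwrite("pics/c3.png",cv2.convertScaleAbs(a,alpha=1.6))
E
```

```text
over t46.2 [ 0.4724 -0.2707  0.1493] yaw90.0 F [-0.8  0.6  0.7] op0.400 gf0.0 j7 0.42
False
down t47.9 [ 0.472  -0.2712  0.0495] yaw90.0 F [0.5 0.2 0.1] op0.396 gf0.0 j7 0.41
grip t48.5 [ 0.4714 -0.2716  0.0496] yaw90.0 F [-2.3 -0.5  6. ] op0.031 gf75.2 j7 0.41
lift t49.8 [ 0.4711 -0.2707  0.1583] yaw90.0 F [-0.3  0.  -1.5] op0.026 gf74.7 j7 0.42
above t51.1 [ 0.5851 -0.4595  0.155 ] yaw90.0 F [ 0.2 -0.5 -1.6] op0.030 gf74.7 j7 0.61
False
low t53.5 [ 0.5857 -0.46    0.055 ] yaw90.0 F [2.6 0.6 2.1] op0.027 gf75.7 j7 0.61
off t55.0 [ 0.5845 -0.4596  0.1435] yaw90.0 F [ 0.   0.3 -0.3] op0.123 gf0.0 j7 0.61
over t57.1 [0.72   0.0986 0.2498] yaw-0.1 F [ 0.  -0.8 -0. ] op0.122 gf0.0 j7 -1.64
m 134 ((0.5501354932785034, -0.45861896872520447), 0.04089915007352829) 0.06070605330839446
xl ((0.5468772649765015, -0.45813626050949097), 0.06780537217855453)
s (array([ 0.46867046, -0.10789163]), 0.02745276875793934, np.float64(0.05896810954221422))
```

View pics/c3.png

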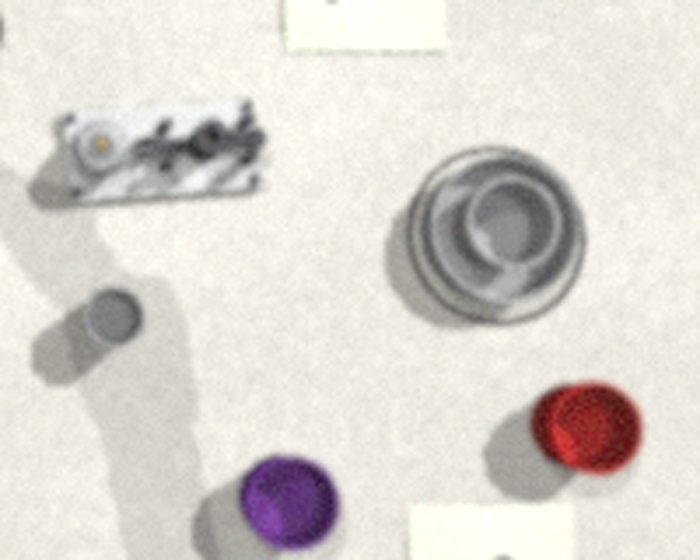

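```bash
python3 - <<'E'
from h import *
pick([.4687,-.1082],.026,.060)
place([.546,-.4598],.026,.060+.0095)
over(.72,.10,.25,0)
X=[.546,-.46]
f=robot.grab_frame("top"); np.savez("c4.npz",**f); w=cloud(f)
u,v=map(int,proj(f,[X[0],X[1],.03]))
p=w[v-30:v+30,u-30:u+30].reshape(-1,3)
for n,a,b in(("s",.060,.08),("m",.048,.0585),("xl",.03,.045)):
    q=p[(p[:,2]>a)&(p[:,2]<b)];print(n,len(q),cv2.minEnclosingCircle(q[:,:2].astype(np.float32)),np.median(q[:,2]))
a=cv2.resize(f["image"][:,:,::-1][90:290,210:520],None,fx=2.5,fy=2.5,interpolation=cv2.INTER_CUBIC)
cv2.imwrite("pics/c4.png",cv2.convertScaleAbs(a,alpha=1.6))
g=robot.grab_frame("scene")["image"][:,:,::-1][190:290,130:330]
cv2.imwrite("pics/c5.png",cv2.convertScaleAbs(cv2.resize(g,None,fx=4,fy=4,interpolation=cv2.INTER_CUBIC),alpha=1.6))
E
```

```text
over t59.1 [ 0.4955 -0.1079  0.1603] yaw90.0 F [-0.6  0.6 -0.1] op0.402 gf0.0 j7 0.14
False
down t60.8 [ 0.4951 -0.1083  0.0605] yaw90.0 F [ 0.5 -0.7 -0.3] op0.400 gf0.0 j7 0.14
grip t61.4 [ 0.4946 -0.1082  0.0605] yaw90.0 F [-3.  -0.8  5.7] op0.020 gf84.0 j7 0.14
lift t62.7 [ 0.4942 -0.1081  0.1693] yaw90.0 F [ 0.8  0.4 -0.4] op0.017 gf82.1 j7 0.14
above t64.4 [ 0.5722 -0.4594  0.1697] yaw90.0 F [-0.1 -0.3 -0.9] op0.023 gf82.1 j7 0.70
False
low t66.9 [ 0.572  -0.4598  0.0696] yaw90.0 F [-0.1  0.5 -0.6] op0.022 gf82.1 j7 0.71
off t68.4 [ 0.5716 -0.4594  0.1585] yaw90.0 F [ 0.4 -0.5  0.4] op0.117 gf0.0 j7 0.70
over t70.5 [0.72   0.0986 0.2498] yaw-0.1 F [ 0.8 -0.3  0.9] op0.122 gf0.0 j7 -1.57
s 79 ((0.5488927364349365, -0.4580917954444885), 0.028049765154719353) 0.0637241018575161
m 184 ((0.5503539443016052, -0.45823705196380615), 0.041344910860061646) 0.053084423701342906
xl 373 ((0.5471096634864807, -0.45836469531059265), 0.06763273477554321) 0.03701431682747807
```

View pics/c4.png

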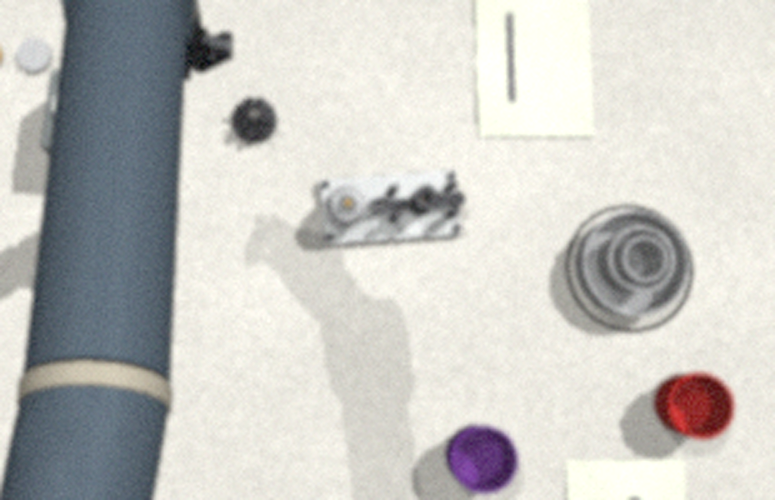

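View pics/c5.png

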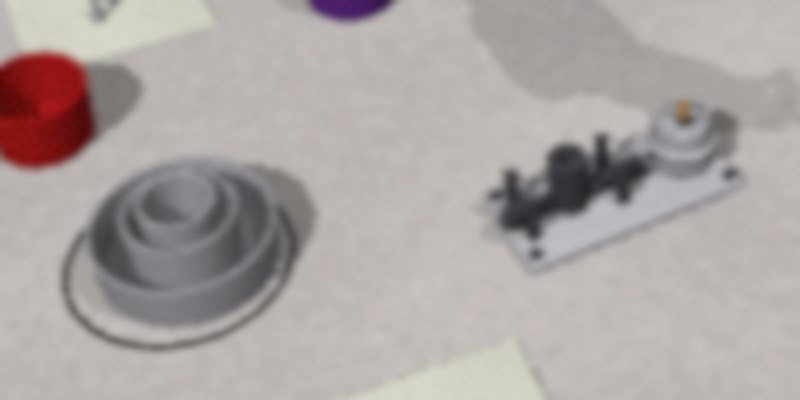

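The nest stands upright inside the circle, the lever is seated with its fork toward the can, and the knob is home. I'm handing in.

```bash
python3 - <<'E'
from plant import robot
print(robot.close_job())
E
```

```text
the job is handed in; nothing more can be done
None
```

I handed the job in at about 71 s: the knob was pulled out, the lever turned and seated with its fork toward the can, the knob pushed home, and the three cups present (xl, m, s) nested upright in the circle, about 7 mm off its centre; the final result was not reported back.

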